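# Rehang an incubator door on its lift-off hinge pins

### The arm

A 7-joint arm with a two-finger parallel gripper is mounted at the origin on the work surface. World frame = base frame: x ahead of the robot, y to its left, z up, the work surface at z = 0. Lengths are in m, angles in degrees, forces in N, time in s.
With the tool pointing down it reaches from about 0.4 to 0.9 m from the base axis. Payload 5.5 kg.
Tool frame: the origin (TCP) lies on the centre line of the jaws, within the pads' length; the fingertips stand 11 mm ahead of it and the grasp point (between the pads) lies 8 mm behind it; y points along the fingers, x is the direction in which the jaws open and shut, and the axes are right-handed (so a half turn about y gives the same grasp; the last joint's range is limited). The gripper opens to 85 mm and grips with 20 to 120 N. Pads are 22 mm wide; open, the fingers measure 114 mm over their backs; the gripper's body (76 mm by 85 mm) begins 54 mm behind the grasp point. The pads swing forward as they close: fully open they stand 13 mm farther back than shut.
Start: joints at [82.174, 28.699, -24.465, 88.831, 12.651, 65.22, -12.049], TCP at [0.253, -0.599, 0.242] pointing down, gripper open.
Joint ranges: [-164.97, 164.97], [-17.58, 116.51], [-87.97, 89.64], [11.32, 138.91], [-80.73, 260.73], [10.89, 115.49], [-147.41, 147.41]. Speed limits (degrees/s): [147.25, 147.25, 180, 180, 180, 180, 180].

### API

Orientations are given as a 3x3 rotation matrix whose columns are the frame's x, y, z axes.
In Python, from bench import manip, capture, camera_info, order gives the robot as it stands.
- The arm moves only by the tool play_rows, never from a script. Its argument "plan" is a list of rows, each a list of 4 numbers: the shift along the tool's x, y, z in m, then the turn about the tool's y in rad. A call has 1 to 10 rows; each row shifts and turns the commanded pose from where the row before left it, along the tool's axes as they then stand; what a row does not reach is not made up. A row lasts 1/10 s, in which the tool goes at most 50 mm and 8.59 degrees, less where a joint would pass 70% of its speed; a pose out of reach is approached as far as the arm can. A call with a gripper value outside its range is refused whole. "gripper" is the finger opening in m, from 0 to 0.0854, set as the call begins (left out, the last holds). The fingers move at their own pace and stop on an object; the grip force is fixed at half the most. Time passes only in rows, so rows that do not move let the fingers close. It gives the time, the measured TCP pose, the force and the opening at its end, in the units of the state.
- manip.sense(): the state, without advancing time (a new reading comes with each control period).
- capture(name): name is "side" or "top" or "wrist"; returns the picture (480x640x3 uint8, red, green, blue); there is no depth.
- camera_info(name): a dict with "mtx" (3x3 intrinsics, pixels), "rvec" (rotation vector, rad) and "tvec" (3), from world to camera coordinates, as OpenCV has them; the wrist camera has in their place "tool_from_camera" (4x4, takes a point from camera to tool coordinates, whose origin is the TCP and whose axes are the tool frame's). Camera axes: x right, y down, z forward; pixel columns grow to the right and rows downward; lengths in m; the calibration is good to about 2 mm. A picture is of the moment at which its call begins: read the wrist's pose just before it. camera_info takes no time and is no camera call.
- order.hand_in(): hands the job in, once; it reports no verdict.
The state is a dict: "clock": time; "qpos": joint angles; "dq": joint speeds; "tau": joint torques, N m; "tool_pos": TCP position; "ee_rot": TCP orientation; "contact_force": force on the tool from outside, world axes, zero at the start; "ft_torque": the same for the moment, N m; "grip_width": opening from 0.0 (shut) to 1.0 (fully open).
Only numpy, scipy, OpenCV 4.12 (cv2) and the standard library are available. Lean on these libraries where they do the work, as an engineer would, in place of code of your own. Each camera call takes 0.05 s, during which the arm holds its last target. There are 200 camera calls.

### The job

The door of the small benchtop incubator has been washed and is standing in the grey drying rack. Hang it back on the incubator with the door standing open, lowering both hinge knuckles gently onto the two upright pins until they sit fully home, feeling for the pins and never forcing it, then swing the door shut against the gasket and let go, without disturbing anything else on the bench.

Things in the scene. Friction and masses are not known exactly. Their poses are not given: they have to be found in the camera images.
- incubator: Cream benchtop incubator, 230 deep (x) x 260 wide (y) x 258 high, fixed, its door missing. Origin: centre of its underside, on the bench. The open front (black gasket) is the plane x = -115 mm and looks along -x. The hinge is at the front's -y corner: two upright pins, one above the other on one axis, 130 mm apart, on one steel plate.
- hinge_mark (a point): Nominal pin axis at the lower seat: incubator x = -128.5, y = -115, z = 65 mm, with its axes. The pin plate is screwed tight through slots and does not give under hand force: the true axis of both pins lies up to 3.5 mm off along x and up to 5.5 mm along y, new each time, in no reading; feel or look for it.
- hinge_mark_up (a point): The same at the upper seat, z = 195 mm. Pins: brass, 8 mm diameter, pointing up 18 mm from a flat round seat 20 mm across; the last 3.5 mm taper to a 5.5 mm tip. Pin tips at incubator z = 83 and 213 mm. Both pins enter together; keep the push on them below about 20 N.
- brow (a point): Middle of the brow over the doorway: a lip (z = 245 to 258 mm, jutting 16 mm out of the front, from y = -85 to 130 mm) that overhangs the shut door, so the door cannot be lowered on or lifted off while shut. At 90 degrees open the door is clear of it.
- door: Door: cream frame, clear window, 200 wide (y) x 190 high (z) x 16 thick (x), 0.44 to 0.66 kg. Origin: centre of the panel's underside. Knuckles beyond the -y edge, handle on the outer (-x) face. Hung and shut its axes are parallel to the incubator's, underside 45 mm over the bench; opening turns it anticlockwise from above: at 90 degrees open its yaw is the incubator's + 90 degrees. Hung, it stays where left.
- door_top (a point): Middle of the door's top edge (door y = 0, z = 190 mm), 16 mm thick along door x: pinch it here from above, the centre of mass is below it within 5 mm.
- door_handle (a point): Middle of the grey vertical bar handle (10 mm thick, 100 mm long, reaching 29 mm off the outer face) at door y = 88, z = 95 mm, by the free edge. Pushing the outer face or the handle shuts the door: its inner face then rests on the gasket. There is no spring or catch; the hung door swings with under 1 N at the free edge.
- knuckle_low (a point): Centre of the open lower mouth of the lower hinge knuckle: door x = 0, y = -118, z = 20 mm. The knuckle is a steel tube 20 mm outside, 10.5 mm bore, 20 mm long, open downward. Fully home, its lower rim rests on the lower seat (18 mm below first touch on the pin's tip).
- knuckle_up (a point): The same for the upper knuckle: door x = 0, y = -118, z = 150 mm.
- drying_rack: Grey plastic rack, fixed: base 130 x 240 mm, 12 mm thick, with rows of prongs to z = 84 mm that hold the door upright on its lower edge in a 20 mm slot along the rack's y; lift the door 75 mm straight up to clear. Origin: centre of its underside. The door's axes are parallel to the rack's.
- vial_rack: Blue rack of green-capped vials, 110 x 170 x 50 mm, bystander. Origin: centre of its underside.
- pot_a: Specimen pot with a blue lid, 62 mm diameter, 75 mm high, bystander. Origin: centre of its underside.
- pot_b: Specimen pot with a blue lid, 62 mm diameter, 75 mm high, bystander. Origin: centre of its underside.
- tube_rack: Yellow rack with two white-capped tubes, 70 x 130 x 108 mm, bystander. Origin: centre of its underside.
- slide_box: Flat white slide box with a pale lid, 144 x 89 x 28 mm, bystander. Origin: centre of its underside.
- marker: Black marker pen lying on the bench, 125 mm long, 14 mm thick, bystander. Origin: on the bench under the middle of the pen.
- wipe_bottle: White spray bottle with a red head, 68 mm diameter, 181 mm high, bystander. Origin: centre of its underside.

How it is judged (in metres and radians):
On the way:
1. the door hangs on both pins, knuckles fully home on their seats, while it stands open by more than 35 degrees (z of knuckle_low in the frame of incubator between 0.061 and 0.069 m and z of knuckle_up in the frame of incubator between 0.191 and 0.199 m and x of knuckle_low in the frame of incubator between -0.1345 and -0.1225 m and y of knuckle_low in the frame of incubator between -0.123 and -0.107 m and x of knuckle_up in the frame of incubator between -0.1345 and -0.1225 m and y of knuckle_up in the frame of incubator between -0.123 and -0.107 m and angle between door's own z axis and vertical below 0.06 rad and angle between the x axis of door and the x axis of incubator, either way round above 0.61 rad), for 0.2 s.
At the end, for the whole second after the job is handed in: Both knuckles on their pins and within 4 mm of seat height (axis within 6 mm in depth and 8 mm sideways of nominal), door upright within 3.4 degrees, shut within 4.6 degrees of parallel to the front, and still (z of knuckle_low in the frame of incubator between 0.061 and 0.069 m and z of knuckle_up in the frame of incubator between 0.191 and 0.199 m and x of knuckle_low in the frame of incubator between -0.1345 and -0.1225 m and y of knuckle_low in the frame of incubator between -0.123 and -0.107 m and x of knuckle_up in the frame of incubator between -0.1345 and -0.1225 m and y of knuckle_up in the frame of incubator between -0.123 and -0.107 m and angle between door's own z axis and vertical below 0.06 rad and angle between the x axis of door and the x axis of incubator, either way round below 0.08 rad and linear speed of door below 0.01 m/s and angular speed of door below 0.05 rad/s); the robot touches nothing.
It fails at once if the door is pressed on the hinge with more than 25 N while its knuckles are not yet home (contact force between door and incubator above 25 N and z of knuckle_low in the frame of incubator above 0.069 m).
It fails at once if the door is dropped onto its seats (faster than 0.2 m/s in the last 18 mm over them) (z of knuckle_low in the frame of incubator between 0.068 and 0.083 m and x of knuckle_low in the frame of incubator between -0.1345 and -0.1225 m and y of knuckle_low in the frame of incubator between -0.123 and -0.107 m and linear speed of door above 0.2 m/s).
It fails at once if a bystander is moved by more than 25 mm (distance of any of vial_rack, pot_a, pot_b, tube_rack, slide_box, marker, wipe_bottle from where it was at the start of the episode above 0.025 m).
It also fails if it takes over 72 s, if anything falls off the work surface, if the arm or the gripper's body presses on something with over 40 N, if the wrist force passes 120 N, or if a joint passes its speed limit or range.

## Working session

There is one attempt and no reset: what is moved stays moved. The work goes in short steps, Python scripts to look and compute and a tool call to move; the robot and the scene stay as the last step left them, time stands still between calls to the robot, and variables do not carry over. Pictures are saved under pics/ and viewed, about 8 in all and at most 12, crops included, and the job is handed in when it is done.

Besides the shell and the picture viewer there is one more tool, called after "Request:" as name(argument=value, ...), one argument or row to a line, values as JSON. play_rows: Moves the arm, as the interface text tells. Its arguments: {"type":"object","properties":{"plan":{"type":"array"},"gripper":{"type":"number"}},"required":["plan"]}

```bash
mkdir -p pics; ls
python3 - <<'E'
from bench import manip, capture, camera_info, order
import cv2, numpy as np
print(manip.sense())
for n in ("side","top","wrist"):
    print(n,camera_info(n))
a=[capture(n) for n in ("side","top","wrist")]
for n,i in zip(("side","top","wrist"),a): cv2.imwrite(f"pics/{n}0.png",i[:,:,::-1])
E
```

```text
pics
{'clock': 0.0, 'qpos': array([ 82.1720821 ,  28.75359503, -24.45175608,  88.89259391,
        12.65136838,  65.22060729, -12.05132774]), 'dq': array([ 0.05318526,  0.0210205 ,  0.08658401,  0.04980053, -0.00473711,
        0.06469272, -0.03243137]), 'tau': array([-4.75312736e-04, -5.69515443e+01, -5.81639886e+00, -2.80939382e+01,
        1.06160855e-02,  1.18965819e-02, -5.13209852e-05]), 'tool_pos': array([ 0.25268834, -0.59812723,  0.24125108]), 'ee_rot': array([[ 3.89256729e-01, -7.32938225e-04,  9.21129014e-01],
       [-9.21127182e-01,  1.83786932e-03,  3.89257417e-01],
       [-1.97821640e-03, -9.99998043e-01,  4.02736789e-05]]), 'contact_force': array([-0.26545432, -0.65555538, -0.45992253]), 'ft_torque': array([-0.01828177,  0.00041818, -0.0089382 ]), 'grip_width': 1.0044733592003212}
side {'mtx': array([[506.21378233,   0.        , 320.11551181],
       [  0.        , 506.21378233, 244.22067824],
       [  0.        ,   0.        ,   1.        ]]), 'rvec': array([ 0.27562966, -2.73756007,  1.32837694]), 'tvec': array([0.58086005, 0.23401714, 1.31217729])}
top {'mtx': array([[495.57924294,   0.        , 323.09344877],
       [  0.        , 495.57924294, 238.67824192],
       [  0.        ,   0.        ,   1.        ]]), 'rvec': array([ 2.16447597, -2.21803666,  0.07448275]), 'tvec': array([-0.03107884,  0.59216913,  1.26481203])}
wrist {'mtx': array([[366.01979198,   0.        , 320.28141651],
       [  0.        , 366.01979198, 230.68109901],
       [  0.        ,   0.        ,   1.        ]]), 'tool_from_camera': array([[ 9.99999547e-01, -6.37397675e-04, -7.07338159e-04,
        -7.01349339e-04],
       [ 5.08192692e-04, -2.70930397e-01,  9.62598806e-01,
        -1.31163684e-01],
       [-8.05197650e-04, -9.62598729e-01, -2.70929950e-01,
         6.86202778e-02],
       [ 0.00000000e+00,  0.00000000e+00,  0.00000000e+00,
         1.00000000e+00]])}
```

View pics/top0.png

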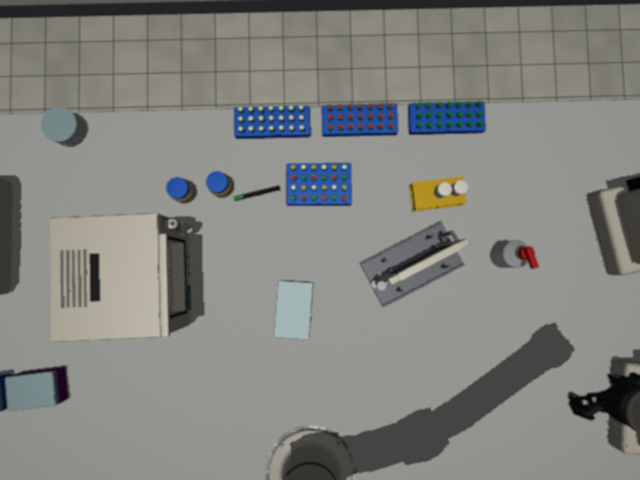

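View pics/side0.png

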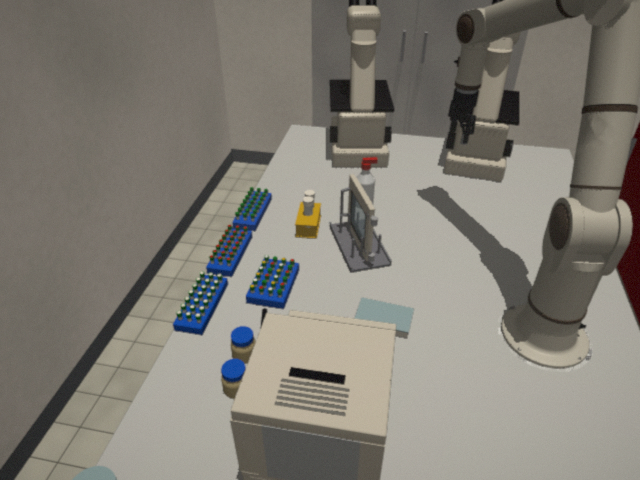

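Top view: the incubator is on the left with its front facing image right (world -y) and the hinge near (172,224). The door is in the rack, from the knuckle end at (380,286) to the free end at (465,243). The side view agrees. Next I'll enlarge the key regions to measure them.

```bash
cat > h.py <<'E'
import numpy as np, cv2
from bench import manip, capture, camera_info, order
def proj(n,P):
    c=camera_info(n); P=np.asarray(P,float).reshape(-1,3)
    if n=="wrist":
        s=manip.sense(); T=c["tool_from_camera"]
        Q=(P-s["tool_pos"])@s["ee_rot"]; Q=(Q-T[:3,3])@T[:3,:3]
        return cv2.projectPoints(Q,np.zeros(3),np.zeros(3),c["mtx"],None)[0][:,0]
    return cv2.projectPoints(P,c["rvec"],c["tvec"],c["mtx"],None)[0][:,0]
def ray(n,uv):
    c=camera_info(n); d=np.linalg.inv(c["mtx"])@np.r_[uv,1]
    if n=="wrist":
        s=manip.sense(); T=c["tool_from_camera"]
        return s["tool_pos"]+s["ee_rot"]@T[:3,3], s["ee_rot"]@T[:3,:3]@d
    R=cv2.Rodrigues(c["rvec"])[0]; return -R.T@c["tvec"],R.T@d
def atz(n,uv,z):
    o,d=ray(n,uv); return o+d*(z-o[2])/d[2]
def save(n,im): cv2.imwrite(f"pics/{n}.png",im[:,:,::-1])
E
python3 - <<'E'
from h import *
im=cv2.imread("pics/top0.png")
a=im[205:350,40:200]; b=im[215:310,350:480]
a=cv2.resize(a,None,fx=4,fy=4,interpolation=cv2.INTER_CUBIC)[:, :640]
cv2.imwrite("pics/ca.png",a)
b=cv2.resize(b,None,fx=6,fy=6,interpolation=cv2.INTER_CUBIC)
cv2.imwrite("pics/cb.png",b)
print("cam",ray("top",(320,240))[0])
for uv,z in [((50,219),.258),((158,214),.258),((162,340),.258),((50,341),.258),((392,280),.202),((465,243),.202),((172,224),.213)]: print(uv,atz("top",uv,z).round(4))
E
```

```text
cam [ 0.51002212 -0.03866671  1.29990845]
(50, 219) [0.6316 0.5301 0.258 ]
(158, 214) [0.6367 0.3028 0.258 ]
(162, 340) [0.3734 0.2954 0.258 ]
(50, 341) [0.3772 0.5275 0.258 ]
(392, 280) [ 0.4845 -0.1945  0.202 ]
(465, 243) [ 0.5623 -0.3594  0.202 ]
(172, 224) [0.6193 0.2869 0.213 ]
```

View pics/ca.png

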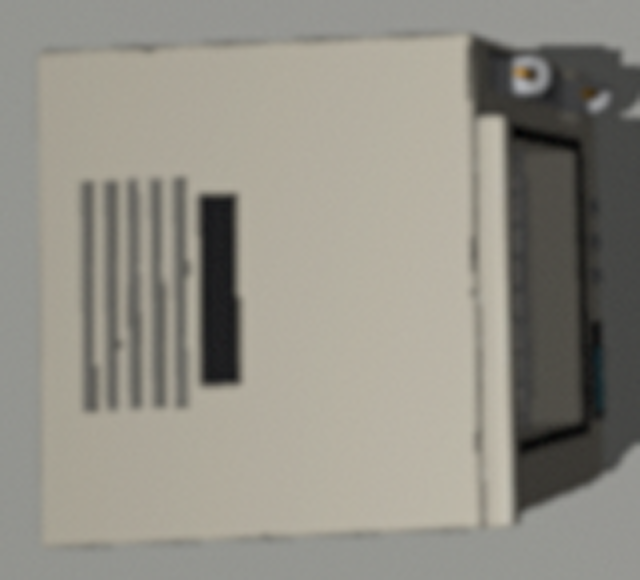

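View pics/cb.png

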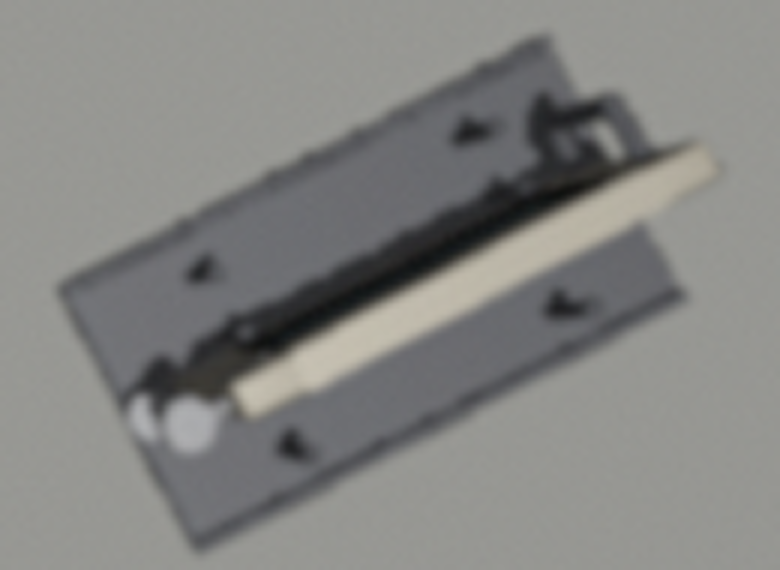

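The crop shows the brass pins: upper tip at about (524,75) and lower at about (590,93) in crop a. In crop b the door's top edge runs from (240,400) to (706,160), with the knuckle tops at (190,425) and (145,415).

Run:
```python
from h import *
from scipy.optimize import least_squares
A=lambda u,v:(u/4+40,v/4+205); B=lambda u,v:(u/6+350,v/6+215)
obs=np.array([A(40,50),A(472,35),A(480,526),A(43,543),A(516,524),A(505,116)])
# incubator: corners (x,y,z)
loc=np.array([[.115,-.13,.258],[-.115,-.13,.258],[-.115,.13,.258],[.115,.13,.258],[-.131,.13,.258],[-.131,-.085,.258]])
def W(p,l):
    c,s=np.cos(p[2]),np.sin(p[2]); return np.asarray(l)@np.array([[c,-s,0],[s,c,0],[0,0,1]]).T+[p[0],p[1],0]
f=lambda p:(proj("top",W(p,loc))-obs).ravel()
r=least_squares(f,[.5,.41,1.57]); p=r.x; print("inc",p.round(4),np.degrees(p[2]),f(p).round(1))
hm=W(p,[[-.1285,-.115,0]])[0]; print("hinge nominal",hm.round(4))
for n,uv,z in [("up",A(524,74),.213),("upseat",A(532,76),.195),("low",A(590,93),.083)]:
    w=atz("top",uv,z); c,s=np.cos(p[2]),np.sin(p[2]); d=(w-hm)[:2]; print(n,w.round(4),"inc off",(c*d[0]+s*d[1]).round(4),(-s*d[0]+c*d[1]).round(4))
do=np.array([B(190,425),B(145,415),B(240,401),B(706,160)]); dl=np.array([[0,-.118,.182],[0,-.118,.052],[0,-.1,.202],[0,.1,.202]])
g=lambda q:(proj("top",W(q,dl))-do).ravel()
q=least_squares(g,[.52,-.28,np.radians(207)]).x; print("door",q.round(4),np.degrees(q[2]),g(q).round(1))
ro=np.array([B(62,290),B(548,35),B(688,293),B(197,550)]); rl=np.array([[-.065,-.12,.012],[-.065,.12,.012],[.065,.12,.012],[.065,-.12,.012]])
k=lambda q:(proj("top",W(q,rl))-ro).ravel()
q=least_squares(k,[.52,-.28,np.radians(207)]).x; print("rack",q.round(4),np.degrees(q[2]),k(q).round(1))
for n,uv,z in [("potA",(178.5,188),.075),("potB",(218,183.5),.075),("pen",(258,194),.01),("slide",(293,310),.028),("tube",(438,190),.1),("bottle",(515,254),.15)]: print(n,atz("top",uv,z).round(3))
```

```text
inc [0.5078 0.4146 1.5863] 90.88984994489205 [-0.7 -0.6  0.6 -1.1  0.9  0.5 -0.8  0.8 -0.3  0.7  0.3 -0.4]
hinge nominal [0.6248 0.2879 0.    ]
up [0.6205 0.2891 0.213 ] inc off 0.0013 0.0043
upseat [0.6211 0.2901 0.195 ] inc off 0.0022 0.0037
low [0.621  0.2878 0.083 ] inc off -0.0 0.0038
door [ 0.5229 -0.2781  3.5924] 205.83140260107578 [-0.8  0.   0.5  0.  -0.8  0.6  1.2 -0.6]
rack [ 0.5213 -0.2759  3.5966] 206.06974773650336 [-0.5 -0.7 -0.2 -0.6  0.2  0.6  0.5  0.7]
potA [0.723 0.312 0.075]
potB [0.732 0.213 0.075]
pen [0.713 0.122 0.01 ]
slide [0.41  0.036 0.028]
tube [ 0.698 -0.329  0.1  ]
bottle [ 0.536 -0.49   0.15 ]
```

```bash
cat >> h.py <<'E'
def rows(goal,yaw,n,turn=None):
    """rows to shift from the present pose to goal (world), tool x yaw in deg"""
    s=manip.sense(); R=s["ee_rot"]; p=s["tool_pos"]
    a=np.degrees(np.arctan2(R[1,0],R[0,0])); da=(yaw-a+180)%360-180
    d=(np.asarray(goal)-p)/n; out=[]
    for i in range(n):
        t=np.radians(a+da*i/n); x=np.array([np.cos(t),np.sin(t),0]); z=np.array([-np.sin(t),np.cos(t),0])
        out.append([round(float(d@x),4),round(float(-d[2]),4),round(float(d@z),4),round(float(-np.radians(da)/n),4)])
    print("yaw now",a.round(2),"\n",out)
E
python3 -c "
from h import *
rows([.496,-.223,.36],25.9,20)"
```

```text
yaw now -67.09 
 [[-0.0125, -0.0059, 0.0185, -0.0811], [-0.011, -0.0059, 0.0195, -0.0811], [-0.0094, -0.0059, 0.0203, -0.0811], [-0.0077, -0.0059, 0.021, -0.0811], [-0.006, -0.0059, 0.0215, -0.0811], [-0.0042, -0.0059, 0.022, -0.0811], [-0.0024, -0.0059, 0.0222, -0.0811], [-0.0006, -0.0059, 0.0224, -0.0811], [0.0012, -0.0059, 0.0223, -0.0811], [0.003, -0.0059, 0.0222, -0.0811], [0.0048, -0.0059, 0.0218, -0.0811], [0.0065, -0.0059, 0.0214, -0.0811], [0.0083, -0.0059, 0.0208, -0.0811], [0.0099, -0.0059, 0.02, -0.0811], [0.0115, -0.0059, 0.0192, -0.0811], [0.013, -0.0059, 0.0182, -0.0811], [0.0144, -0.0059, 0.0171, -0.0811], [0.0158, -0.0059, 0.0158, -0.0811], [0.017, -0.0059, 0.0145, -0.0811], [0.0181, -0.0059, 0.0131, -0.0811]]
```

Request:
play_rows(
  plan=[
    [-0.0125,-0.012,0.0185,-0.081],
    [-0.011,-0.012,0.0195,-0.081],
    [-0.0094,-0.012,0.0203,-0.081],
    [-0.0077,-0.012,0.021,-0.081],
    [-0.006,-0.012,0.0215,-0.081],
    [-0.0042,-0.012,0.022,-0.081],
    [-0.0024,-0.012,0.0222,-0.081],
    [-0.0006,-0.012,0.0224,-0.081],
    [0.0012,-0.012,0.0223,-0.081],
    [0.003,-0.011,0.0222,-0.081],
  ],
)

```text
clock: 1.15
tool_pos: [0.3752, -0.4103, 0.3616]
ee_rot: [[0.937, -0.0, 0.35], [-0.35, 0.0, 0.937], [-0.0, -1.0, -0.0]]
contact_force: [1.6, -1.2, 0.2]
grip_width: 1.005
```

Request:
play_rows(
  plan=[
    [0.0048,0,0.0218,-0.081],
    [0.0065,0,0.0214,-0.081],
    [0.0083,0,0.0208,-0.081],
    [0.0099,0,0.02,-0.081],
    [0.0115,0,0.0192,-0.081],
    [0.013,0,0.0182,-0.081],
    [0.0144,0,0.0171,-0.081],
    [0.0158,0,0.0158,-0.081],
    [0.017,0,0.0145,-0.081],
    [0.0181,0,0.0131,-0.081],
  ],
)

```text
clock: 2.15
tool_pos: [0.4974, -0.2228, 0.3612]
ee_rot: [[0.899, -0.0, -0.438], [0.438, -0.0, 0.899], [-0.0, -1.0, -0.0]]
contact_force: [0.0, -0.1, 0.4]
grip_width: 1.002
```

Request:
play_rows(
  plan=[
    [0,0,0,0],
    [0,0,0,0],
  ],
)

```text
clock: 2.35
tool_pos: [0.4972, -0.2233, 0.3612]
ee_rot: [[0.9, -0.0, -0.436], [0.436, 0.0, 0.9], [-0.0, -1.0, 0.0]]
contact_force: [-0.9, 0.1, 0.5]
grip_width: 0.997
```

Run:
```python
from h import *
s=manip.sense(); print(s["clock"],s["tool_pos"],s["qpos"].round(1),s["contact_force"])
save("w1",capture("wrist"))
D=lambda l:np.array([.5221,-.277,0])+np.asarray(l)@np.array([[np.cos(np.radians(25.9)),np.sin(np.radians(25.9)),0],[-np.sin(np.radians(25.9)),np.cos(np.radians(25.9)),0],[0,0,1]])
# local: along tool x, along -door y, z
for n,l in [("knUp",[0,.118,.182]),("knLo",[0,.118,.052]),("cornL",[0,.1,.202]),("mid",[0,0,.202]),("free",[0,-.1,.202])]: print(n,proj("wrist",D(l)).round(1))
rows([.592,.18,.34],-14.1,20)
```

```text
2.35 [ 0.49717378 -0.22332812  0.36119846] [ 64.8  17.1 -53.5  94.6  14.1  75.5  34.8] [-0.9234939   0.11331823  0.46844679]
knUp [[319.9 140.3]]
knLo [[320.1 136.6]]
cornL [[320.  164.7]]
mid [[320.5 282.6]]
free [[321.  381.8]]
yaw now 25.7 
 [[0.0131, 0.0011, 0.0162, 0.0347], [0.0125, 0.0011, 0.0166, 0.0347], [0.0119, 0.0011, 0.017, 0.0347], [0.0113, 0.0011, 0.0174, 0.0347], [0.0107, 0.0011, 0.0178, 0.0347], [0.0101, 0.0011, 0.0182, 0.0347], [0.0094, 0.0011, 0.0185, 0.0347], [0.0088, 0.0011, 0.0188, 0.0347], [0.0081, 0.0011, 0.0191, 0.0347], [0.0075, 0.0011, 0.0194, 0.0347], [0.0068, 0.0011, 0.0196, 0.0347], [0.0061, 0.0011, 0.0199, 0.0347], [0.0054, 0.0011, 0.0201, 0.0347], [0.0047, 0.0011, 0.0202, 0.0347], [0.004, 0.0011, 0.0204, 0.0347], [0.0033, 0.0011, 0.0205, 0.0347], [0.0026, 0.0011, 0.0206, 0.0347], [0.0019, 0.0011, 0.0207, 0.0347], [0.0011, 0.0011, 0.0207, 0.0347], [0.0004, 0.0011, 0.0208, 0.0347]]
```

View pics/w1.png

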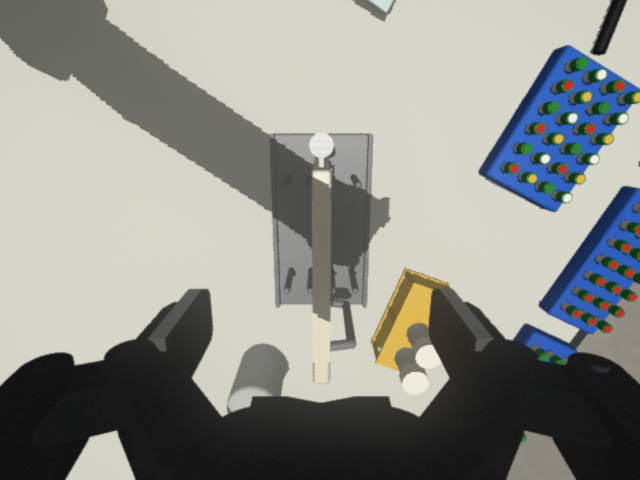

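The wrist view shows the door vertical in the image at u≈321. The upper knuckle top is at (321,145) and the top edge runs from v=168 to v=382, close to prediction. Next, the pins.

Request:
play_rows(
  plan=[
    [0.0131,0.001,0.0162,0.035],
    [0.0125,0.001,0.0166,0.035],
    [0.0119,0.001,0.017,0.035],
    [0.0113,0.001,0.0174,0.035],
    [0.0107,0.001,0.0178,0.035],
    [0.0101,0.001,0.0182,0.035],
    [0.0094,0.001,0.0185,0.035],
    [0.0088,0.001,0.0188,0.035],
    [0.0081,0.001,0.0191,0.035],
    [0.0075,0.001,0.0194,0.035],
  ],
)

```text
clock: 3.4
tool_pos: [0.5448, -0.0226, 0.3511]
ee_rot: [[0.996, -0.0, -0.094], [0.094, -0.001, 0.996], [-0.0, -1.0, -0.001]]
contact_force: [-0.1, 0.1, 0.7]
grip_width: 0.995
```

Request:
play_rows(
  plan=[
    [0.0068,0.001,0.0196,0.035],
    [0.0061,0.001,0.0199,0.035],
    [0.0054,0.001,0.0201,0.035],
    [0.0047,0.001,0.0202,0.035],
    [0.004,0.001,0.0204,0.035],
    [0.0033,0.001,0.0205,0.035],
    [0.0026,0.001,0.0206,0.035],
    [0.0019,0.001,0.0207,0.035],
    [0.0011,0.001,0.0207,0.035],
    [0.0004,0.001,0.0208,0.035],
  ],
)

```text
clock: 4.4
tool_pos: [0.5938, 0.1793, 0.3409]
ee_rot: [[0.968, -0.0, 0.253], [-0.253, -0.001, 0.968], [0.0, -1.0, -0.001]]
contact_force: [0.6, 0.2, -0.1]
grip_width: 0.997
```

Request:
play_rows(
  plan=[
    [0,0,0,0],
    [0,0,0,0],
  ],
)

```text
clock: 4.6
tool_pos: [0.5932, 0.1793, 0.3409]
ee_rot: [[0.969, -0.001, 0.249], [-0.249, -0.001, 0.969], [-0.0, -1.0, -0.001]]
contact_force: [0.1, -0.6, -0.2]
grip_width: 1.001
```

Run:
```python
from h import *
s=manip.sense(); print(s["clock"],s["tool_pos"],s["qpos"].round(1),s["ee_rot"].round(3).tolist())
im=capture("wrist"); save("w2",im)
t=proj("wrist",[[.6208,.2885,.213],[.6208,.2885,.083]]); print(t.round(1))
u,v=t[0].astype(int); y=max(v-70,0); x=max(u-80,0)
c=cv2.resize(im[y:y+130,x:x+170],None,fx=4,fy=4,interpolation=cv2.INTER_CUBIC); print(x,y); save("w2c",c)
```

```text
4.6 [0.59324668 0.17930852 0.34090031] [ 15.7  26.5 -49.4  85.9  20.4  77.  -49.7] [[0.969, -0.001, 0.249], [-0.249, -0.001, 0.969], [-0.0, -1.0, -0.001]]
[[319.7  56.9]
 [319.9  81.2]]
239 0
```

View pics/w2c.png

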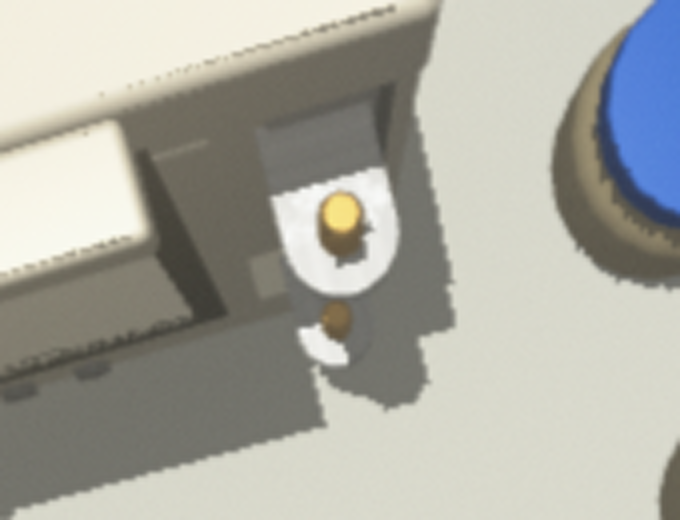

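Crop: the upper pin tip is at about (341,213), which is full-frame (324,53), and the lower tip at about (336,313), which is (323,78). Both lie a few px from the prediction.

Run:
```python
from h import *
im=cv2.imread("pics/w2.png")
hsv=cv2.cvtColor(im,cv2.COLOR_BGR2HSV)[30:110,290:350]
m=((hsv[...,0]>12)&(hsv[...,0]<30)&(hsv[...,1]>110)).astype(np.uint8)
n,l,st,c=cv2.connectedComponentsWithStats(m)
for i in range(1,n):
    if st[i,4]>8: print("brass",st[i],(c[i]+[290,30]).round(1))
b=m*(hsv[...,2]>200); ys,xs=np.nonzero(b); print("bright",len(xs),xs.mean()+290,ys.mean()+30, xs.min()+290,xs.max()+290,ys.min()+30,ys.max()+30)
for uv,z in [((324.2,53.2),.213),((323,78.0),.083)]: print(atz("wrist",uv,z).round(4))
# door from w1: pose then
from scipy.optimize import least_squares
c=camera_info("wrist"); T=c["tool_from_camera"]
def pj(P): 
    Q=(P-T[:3,3])@T[:3,:3]; return cv2.projectPoints(Q,np.zeros(3),np.zeros(3),c["mtx"],None)[0][:,0]
def pts(q): # tool coords: x offset, z offset(of door centre toward +z tool), yaw, top y depth
    L=np.array([[0,0,.1],[0,0,-.1],[0,.02,.118]]); R=cv2.Rodrigues(np.array([0,q[2],0.]))[0]
    return L@R.T+[q[0],q[3],q[1]]
obs=np.array([[321.5,168.5],[321.5,382.5],[321.5,144.5]])
f=lambda q:(pj(pts(q))-obs).ravel()
q=least_squares(f,[0,-.06,0,.16]).x
print("door in tool",q.round(4),"resid",f(q).round(1),"top z",.3612-q[3])
f0=lambda q:(pj(pts([q[0],q[1],q[2],.1592]))-obs).ravel(); q0=least_squares(f0,[0,-.06,0]).x; print("z=.202:",q0.round(4),f0(q0).round(1))
```

```text
brass [30 19  9 10 72] [323.8  53.3]
bright 62 323.8225806451613 52.774193548387096 320 328 49 57
[0.6242 0.2899 0.213 ]
[0.6245 0.2906 0.083 ]
door in tool [ 4.000e-04 -6.210e-02  1.000e-04  1.625e-01] resid [ 0.   0.2 -0.  -0.  -0.  -0.2] top z 0.19872270439490483
z=.202: [ 0.0004 -0.0614  0.0001] [ 0.  -0.3 -0.   1.7 -0.  -0.9]
```

Run:
```python
from h import *
rows([.5244,-.2787,.28],25.7,20)
```

```text
yaw now -14.46 
 [[0.0024, 0.003, -0.023, -0.035], [0.0016, 0.003, -0.0231, -0.035], [0.0008, 0.003, -0.0231, -0.035], [-0.0001, 0.003, -0.0231, -0.035], [-0.0009, 0.003, -0.0231, -0.035], [-0.0017, 0.003, -0.0231, -0.035], [-0.0025, 0.003, -0.023, -0.035], [-0.0033, 0.003, -0.0229, -0.035], [-0.0041, 0.003, -0.0228, -0.035], [-0.0049, 0.003, -0.0226, -0.035], [-0.0057, 0.003, -0.0224, -0.035], [-0.0065, 0.003, -0.0222, -0.035], [-0.0072, 0.003, -0.022, -0.035], [-0.008, 0.003, -0.0217, -0.035], [-0.0087, 0.003, -0.0214, -0.035], [-0.0095, 0.003, -0.0211, -0.035], [-0.0102, 0.003, -0.0207, -0.035], [-0.0109, 0.003, -0.0204, -0.035], [-0.0117, 0.003, -0.02, -0.035], [-0.0123, 0.003, -0.0196, -0.035]]
```

Request:
play_rows(
  plan=[
    [0.0024,0.003,-0.023,-0.035],
    [0.0016,0.003,-0.0231,-0.035],
    [0.0008,0.003,-0.0231,-0.035],
    [-0.0001,0.003,-0.0231,-0.035],
    [-0.0009,0.003,-0.0231,-0.035],
    [-0.0017,0.003,-0.0231,-0.035],
    [-0.0025,0.003,-0.023,-0.035],
    [-0.0033,0.003,-0.0229,-0.035],
    [-0.0041,0.003,-0.0228,-0.035],
    [-0.0049,0.003,-0.0226,-0.035],
  ],
)

```text
clock: 5.65
tool_pos: [0.5581, -0.0517, 0.3113]
ee_rot: [[0.995, -0.0, -0.098], [0.098, -0.001, 0.995], [-0.0, -1.0, -0.001]]
contact_force: [0.2, -0.4, 0.2]
grip_width: 0.998
```

Request:
play_rows(
  plan=[
    [-0.0057,0.003,-0.0224,-0.035],
    [-0.0065,0.003,-0.0222,-0.035],
    [-0.0072,0.003,-0.022,-0.035],
    [-0.008,0.003,-0.0217,-0.035],
    [-0.0087,0.003,-0.0214,-0.035],
    [-0.0095,0.003,-0.0211,-0.035],
    [-0.0102,0.003,-0.0207,-0.035],
    [-0.0109,0.003,-0.0204,-0.035],
    [-0.0117,0.003,-0.02,-0.035],
    [-0.0123,0.003,-0.0196,-0.035],
  ],
)

```text
clock: 6.65
tool_pos: [0.523, -0.2802, 0.2813]
ee_rot: [[0.901, -0.001, -0.433], [0.433, -0.001, 0.901], [-0.001, -1.0, -0.001]]
contact_force: [1.3, 0.0, 0.6]
grip_width: 1.0
```

Request:
play_rows(
  plan=[
    [0,0,0,0],
    [0,0,0,0],
  ],
)

```text
clock: 6.85
tool_pos: [0.5233, -0.2789, 0.2811]
ee_rot: [[0.903, -0.001, -0.431], [0.431, 0.0, 0.903], [-0.001, -1.0, 0.0]]
contact_force: [-0.6, 0.4, -0.5]
grip_width: 0.999
```

Run:
```python
from h import *
rows([.5244,-.2787,.18],25.7,5)
im=capture("wrist"); save("w3",im)
g=cv2.cvtColor(im,cv2.COLOR_RGB2HSV)
# door top strip columns at several rows
for v in (90,110,150,200,250,300,340):
    row=im[v,250:390].astype(int); d=np.abs(np.diff(row.sum(1))); k=np.argsort(d)[-6:]; print(v,sorted((k+250).tolist()))
print(proj("wrist",[[.5244,-.2787,.2]]))
```

```text
yaw now 25.5 
 [[0.0002, 0.0202, -0.0001, -0.0007], [0.0002, 0.0202, -0.0001, -0.0007], [0.0002, 0.0202, -0.0001, -0.0007], [0.0002, 0.0202, -0.0001, -0.0007], [0.0002, 0.0202, -0.0001, -0.0007]]
90 [256, 264, 308, 311, 378, 385]
110 [257, 261, 264, 308, 336, 385]
150 [275, 307, 335, 336, 376, 383]
200 [322, 324, 335, 336, 376, 381]
250 [264, 280, 291, 293, 378, 379]
300 [310, 334, 335, 350, 360, 361]
340 [265, 266, 310, 311, 384, 385]
[[320.29882032 247.85292731]]
```

Request:
play_rows(
  plan=[
    [0.0002,0.02,0,0],
    [0.0002,0.02,0,0],
    [0.0002,0.02,0,0],
    [0.0002,0.02,0,0],
    [0.0002,0.02,0,0],
    [0,0,0,0],
  ],
)

```text
clock: 7.5
tool_pos: [0.5239, -0.2751, 0.1792]
ee_rot: [[0.9, -0.004, -0.435], [0.435, 0.002, 0.9], [-0.003, -1.0, 0.004]]
contact_force: [-0.6, 0.8, 0.3]
grip_width: 0.999
```

Request:
play_rows(
  plan=[
    [0,0,0,0],
    [0,0,0,0],
    [0,0,0,0],
    [0,0,0,0],
    [0,0,0,0],
    [0,0,0,0],
    [0,0,0,0],
  ],
  gripper=0.0,
)

```text
clock: 8.2
tool_pos: [0.5258, -0.2771, 0.1821]
ee_rot: [[0.901, 0.001, -0.434], [0.434, -0.001, 0.901], [0.0, -1.0, -0.001]]
contact_force: [-2.5, -0.3, 6.3]
grip_width: 0.175
```

Request:
play_rows(
  plan=[
    [0,-0.004,0,0],
    [0,-0.008,0,0],
    [0,-0.012,0,0],
    [0,-0.014,0,0],
    [0,-0.014,0,0],
    [0,-0.014,0,0],
    [0,-0.014,0,0],
    [0,-0.014,0,0],
    [0,-0.01,0,0],
    [0,-0.006,0,0],
  ],
)

```text
clock: 9.2
tool_pos: [0.5258, -0.2768, 0.2927]
ee_rot: [[0.901, 0.001, -0.434], [0.434, -0.001, 0.901], [0.001, -1.0, -0.001]]
contact_force: [0.4, 0.2, -6.5]
grip_width: 0.18
```

Request:
play_rows(
  plan=[
    [0,0,0,0],
    [0,0,0,0],
    [0,0,0,0],
  ],
)

```text
clock: 9.5
tool_pos: [0.5249, -0.2766, 0.2905]
ee_rot: [[0.901, -0.001, -0.434], [0.434, 0.001, 0.901], [-0.001, -1.0, 0.001]]
contact_force: [-0.1, 0.3, -7.1]
grip_width: 0.175
```

Run:
```python
from h import *
s=manip.sense(); print(s["contact_force"],s["ft_torque"],s["ee_rot"].round(4).tolist(),s["tool_pos"])
w=capture("wrist"); sd=capture("side"); save("w4",w); save("s4",sd)
y,x=110,270
c=np.hstack([cv2.resize(w[:240,240:400],None,fx=2.5,fy=2.5,interpolation=cv2.INTER_CUBIC),cv2.resize(sd[y:y+150,x:x+100],None,fx=4,fy=4,interpolation=cv2.INTER_CUBIC)]); save("c4",c)
rows([.58,.10,.30],-14.3,20)
```

```text
[-0.07767646  0.29176161 -7.12537953] [-0.00769071 -0.01274436 -0.0006208 ] [[0.9009, -0.0013, -0.4341], [0.4341, 0.0007, 0.9009], [-0.0009, -1.0, 0.0012]] [ 0.52493672 -0.27663202  0.29046617]
yaw now 25.73 
 [[0.0106, -0.0005, 0.0158, 0.0349], [0.0101, -0.0005, 0.0161, 0.0349], [0.0095, -0.0005, 0.0165, 0.0349], [0.0089, -0.0005, 0.0168, 0.0349], [0.0083, -0.0005, 0.0171, 0.0349], [0.0077, -0.0005, 0.0174, 0.0349], [0.0071, -0.0005, 0.0176, 0.0349], [0.0065, -0.0005, 0.0179, 0.0349], [0.0059, -0.0005, 0.0181, 0.0349], [0.0053, -0.0005, 0.0183, 0.0349], [0.0046, -0.0005, 0.0185, 0.0349], [0.004, -0.0005, 0.0186, 0.0349], [0.0033, -0.0005, 0.0187, 0.0349], [0.0027, -0.0005, 0.0188, 0.0349], [0.002, -0.0005, 0.0189, 0.0349], [0.0013, -0.0005, 0.019, 0.0349], [0.0007, -0.0005, 0.019, 0.0349], [0.0, -0.0005, 0.019, 0.0349], [-0.0007, -0.0005, 0.019, 0.0349], [-0.0013, -0.0005, 0.019, 0.0349]]
```

View pics/c4.png

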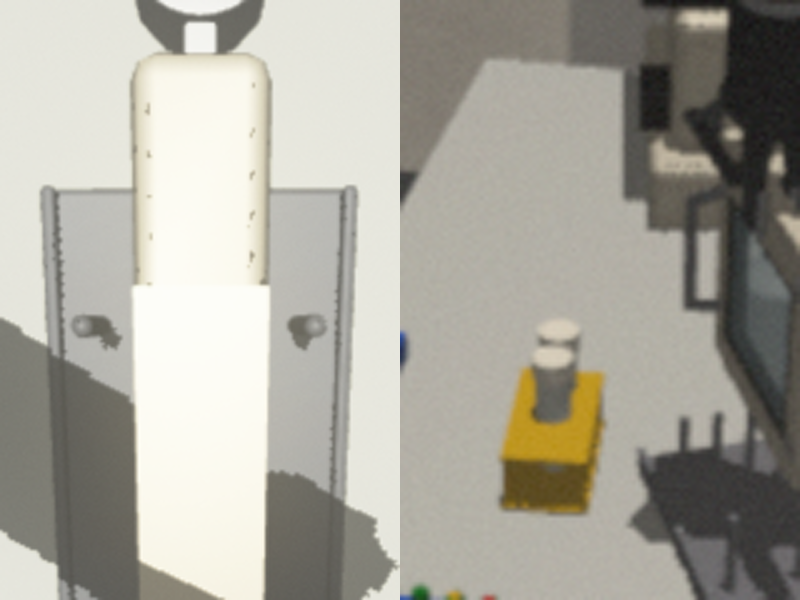

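The door is held and clear of the rack, with its top edge centred at u≈320.5 and its corner at v≈21. I'll check whether it tilted in the grip.

Run:
```python
from h import *
M=camera_info("wrist")["mtx"]; T=camera_info("wrist")["tool_from_camera"]
for name,vs in (("w3",range(95,350,25)),("w4",range(30,240,20))):
    im=cv2.cvtColor(cv2.imread(f"pics/{name}.png"),cv2.COLOR_BGR2GRAY).astype(float)
    for v in vs:
        r=im[v-1:v+2].mean(0); g=np.gradient(r); 
        lo,hi=(285,322) if name=="w4" else (300,322)
        a=lo+np.argmax(np.abs(g[lo:hi])); b=322+np.argmax(np.abs(g[322:358 if name=="w4" else 345])); w=b-a
        y=T[1,2]+T[1,1]*(v-M[1,2])/M[1,1]; z=T[2,2]+T[2,1]*(v-M[1,2])/M[1,1]
        f=366*.016/w; print(name,v,a,b,w,"h %.4f lat %.4f"%(f*y,T[2,3]+f*z))
```

```text
w3 95 309 335 26 h 0.2394 lat 0.0888
w3 120 307 336 29 h 0.2109 lat 0.0735
w3 145 307 336 29 h 0.2072 lat 0.0603
w3 170 308 336 28 h 0.2107 lat 0.0462
w3 195 320 336 16 h 0.3620 lat 0.0047
w3 220 309 336 27 h 0.2105 lat 0.0168
w3 245 309 335 26 h 0.2144 lat -0.0000
w3 270 304 335 31 h 0.1763 lat -0.0012
w3 295 310 335 25 h 0.2143 lat -0.0336
w3 320 310 335 25 h 0.2100 lat -0.0490
w3 345 311 335 24 h 0.2142 lat -0.0700
w4 30 292 348 56 h 0.1162 lat 0.0963
w4 50 292 348 56 h 0.1146 lat 0.0908
w4 70 292 348 56 h 0.1131 lat 0.0853
w4 90 295 345 50 h 0.1249 lat 0.0811
w4 110 295 345 50 h 0.1232 lat 0.0749
w4 130 293 355 62 h 0.0980 lat 0.0689
w4 150 293 347 54 h 0.1109 lat 0.0631
w4 170 294 346 52 h 0.1135 lat 0.0569
w4 190 294 346 52 h 0.1118 lat 0.0510
w4 210 295 346 51 h 0.1123 lat 0.0446
w4 230 308 345 37 h 0.1524 lat 0.0269
```

```bash
python3 -c "
from h import *
rows([.593,.168,.275],-14.3,22)"
```

```text
yaw now 25.73 
 [[0.0116, 0.0007, 0.0169, 0.0318], [0.011, 0.0007, 0.0172, 0.0318], [0.0105, 0.0007, 0.0176, 0.0318], [0.0099, 0.0007, 0.0179, 0.0318], [0.0093, 0.0007, 0.0182, 0.0318], [0.0087, 0.0007, 0.0185, 0.0318], [0.0082, 0.0007, 0.0187, 0.0318], [0.0076, 0.0007, 0.019, 0.0318], [0.0069, 0.0007, 0.0192, 0.0318], [0.0063, 0.0007, 0.0194, 0.0318], [0.0057, 0.0007, 0.0196, 0.0318], [0.0051, 0.0007, 0.0198, 0.0318], [0.0045, 0.0007, 0.02, 0.0318], [0.0038, 0.0007, 0.0201, 0.0318], [0.0032, 0.0007, 0.0202, 0.0318], [0.0025, 0.0007, 0.0203, 0.0318], [0.0019, 0.0007, 0.0204, 0.0318], [0.0012, 0.0007, 0.0204, 0.0318], [0.0006, 0.0007, 0.0204, 0.0318], [-0.0001, 0.0007, 0.0204, 0.0318], [-0.0007, 0.0007, 0.0204, 0.0318], [-0.0014, 0.0007, 0.0204, 0.0318]]
```

Request:
play_rows(
  plan=[
    [0.0116,0,0.0169,0.0318],
    [0.011,0,0.0172,0.0318],
    [0.0105,0,0.0176,0.0318],
    [0.0099,0,0.0179,0.0318],
    [0.0093,0,0.0182,0.0318],
    [0.0087,0,0.0185,0.0318],
    [0.0082,0,0.0187,0.0318],
    [0.0076,0,0.019,0.0318],
    [0.0069,0,0.0192,0.0318],
    [0.0063,0,0.0194,0.0318],
  ],
)

```text
clock: 10.6
tool_pos: [0.5563, -0.0738, 0.291]
ee_rot: [[0.992, -0.0, -0.13], [0.13, 0.0, 0.992], [-0.0, -1.0, 0.0]]
contact_force: [-0.3, 0.4, -6.3]
grip_width: 0.177
```

Request:
play_rows(
  plan=[
    [0.0057,0,0.0196,0.0318],
    [0.0051,0,0.0198,0.0318],
    [0.0045,0,0.02,0.0318],
    [0.0038,0,0.0201,0.0318],
    [0.0032,0,0.0202,0.0318],
    [0.0025,0,0.0203,0.0318],
    [0.0019,0,0.0204,0.0318],
    [0.0012,0,0.0204,0.0318],
    [0.0006,0,0.0204,0.0318],
    [-0.0001,0,0.0204,0.0318],
  ],
)

```text
clock: 11.6
tool_pos: [0.5872, 0.1283, 0.2908]
ee_rot: [[0.982, -0.001, 0.187], [-0.187, -0.0, 0.982], [-0.001, -1.0, -0.0]]
contact_force: [0.4, 0.1, -6.5]
grip_width: 0.179
```

Request:
play_rows(
  plan=[
    [0,0.002,0.012,0.0318],
    [0,0.002,0.008,0.0318],
    [0,0.002,0.004,0],
    [0,0.002,0,0],
    [0,0,0,0],
    [0,0,0,0],
  ],
)

```text
clock: 12.2
tool_pos: [0.5924, 0.1499, 0.2831]
ee_rot: [[0.969, -0.0, 0.249], [-0.249, -0.001, 0.969], [-0.0, -1.0, -0.001]]
contact_force: [0.2, -0.8, -6.5]
grip_width: 0.176
```

Run:
```python
from h import *
s=manip.sense(); R=s["ee_rot"]; p=s["tool_pos"]; print(s["clock"],p,np.degrees(np.arctan2(R[1,0],R[0,0])),R.round(4).tolist(),s["contact_force"],s["ft_torque"])
t=capture("top"); save("t5",t); w=capture("wrist"); save("w5",w)
k=p+.1157*R[:,2]; print("knuckle",k); 
print("pred knuckle top px",proj("top",[[k[0],k[1],p[2]]]),proj("top",[[k[0],k[1],p[2]-.13]]))
print("pin tip px",proj("top",[[.6242,.2902,.213],[.6242,.2902,.083]]))
c=np.hstack([cv2.resize(t[195:255,140:240],None,fx=5,fy=5,interpolation=cv2.INTER_CUBIC),np.vstack([cv2.resize(w[:150,250:400],None,fx=2,fy=2,interpolation=cv2.INTER_CUBIC)])]); save("c5",c)
```

```text
12.2 [0.59235609 0.14989215 0.28309728] -14.399699437772952 [[0.9686, -0.0004, 0.2487], [-0.2487, -0.0006, 0.9686], [-0.0002, -1.0, -0.0007]] [ 0.19129959 -0.80301192 -6.45767309] [-0.01567954  0.00681246  0.00347263]
knuckle [0.6211289  0.26195736 0.28302077]
pred knuckle top px [[173.89579728 219.67848039]] [[190.51546204 225.37287245]]
pin tip px [[170.48521234 221.83668608]
 [186.51395375 226.9748086 ]]
```

View pics/c5.png

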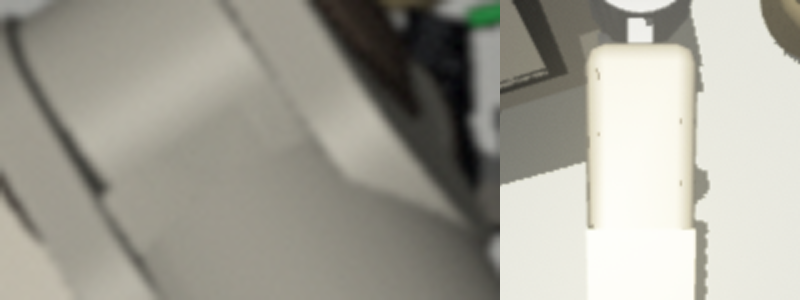

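The top camera is blocked by the arm. The wrist view shows the door straight in the hand, with the knuckle rim at the top of the frame as expected. Moving over the pins.

Request:
play_rows(
  plan=[
    [-0.001,0.002,0.007,0],
    [-0.001,0.003,0.008,0],
    [-0.001,0.004,0.008,0],
    [-0.001,0.004,0.005,0],
    [0,0.004,0,0],
    [0,0.003,0,0],
    [0,0,0,0],
    [0,0,0,0],
    [0,0,0,0],
  ],
)

```text
clock: 13.2
tool_pos: [0.5955, 0.179, 0.2635]
ee_rot: [[0.969, 0.0, 0.248], [-0.248, 0.0, 0.969], [0.0, -1.0, 0.0]]
contact_force: [-0.4, -0.1, -6.2]
grip_width: 0.178
```

```bash
cat >> h.py <<'E'
def st():
    s=manip.sense(); R=s["ee_rot"]; p=s["tool_pos"]; e=np.array([.6242,.2902,0])-p-.1157*R[:,2]
    print(s["clock"],p.round(4),"yaw",np.degrees(np.arctan2(R[1,0],R[0,0])).round(2),"F",s["contact_force"].round(1),"T",s["ft_torque"].round(2),"err tool x,z mm",(1e3*e@R[:,[0,2]]).round(1))
E
python3 - <<'E'
from h import *
st(); w=capture("wrist"); save("w6",w)
g=cv2.cvtColor(w,cv2.COLOR_RGB2GRAY); print(g[:24,300:342:8].T.tolist())
E
```

```text
13.2 [0.5955 0.179  0.2635] yaw -14.37 F [-0.4 -0.1 -6.2] T [ 0.01  0.02 -0.01] err tool x,z mm [ 0.1 -1. ]
[[83, 83, 83, 81, 85, 84, 84, 83, 84, 84, 86, 86, 91, 100, 105, 112, 153, 208, 220, 221, 220, 210, 176, 181], [221, 222, 214, 141, 92, 84, 85, 85, 85, 85, 85, 84, 84, 85, 85, 85, 85, 86, 85, 103, 180, 156, 176, 192], [220, 221, 222, 222, 217, 153, 100, 86, 91, 110, 151, 208, 221, 221, 221, 222, 222, 223, 223, 223, 219, 167, 177, 191], [220, 221, 221, 221, 217, 150, 99, 90, 124, 200, 218, 220, 219, 220, 221, 221, 222, 222, 222, 221, 217, 166, 176, 191], [220, 220, 204, 134, 92, 87, 86, 86, 87, 86, 87, 85, 87, 88, 88, 88, 87, 87, 88, 90, 103, 131, 174, 191], [86, 84, 87, 88, 87, 89, 86, 87, 87, 87, 87, 89, 94, 96, 99, 99, 101, 102, 102, 103, 106, 110, 139, 175]]
```

Request:
play_rows(
  plan=[
    [0,0.004,-0.001,0],
    [0,0.005,0,0],
    [0,0.005,0,0],
    [0,0.005,0,0],
    [0,0.003,0,0],
    [0,0,0,0],
    [0,0,0,0],
  ],
)

```text
clock: 13.95
tool_pos: [0.5951, 0.1781, 0.2413]
ee_rot: [[0.969, -0.0, 0.248], [-0.248, 0.0, 0.969], [-0.0, -1.0, 0.0]]
contact_force: [0.1, -0.1, -5.4]
grip_width: 0.177
```

```bash
python3 -c "
from h import *
st()"
```

```text
13.95 [0.5951 0.1781 0.2413] yaw -14.35 F [ 0.1 -0.1 -5.4] T [ 0.01 -0.07 -0.03] err tool x,z mm [0.4 0.1]
```

Request:
play_rows(
  plan=[
    [0,0.001,0,0],
    [0,0.001,0,0],
    [0,0.001,0,0],
    [0,0,0,0],
  ],
)

```text
clock: 14.35
tool_pos: [0.595, 0.178, 0.2382]
ee_rot: [[0.969, -0.0, 0.248], [-0.248, -0.0, 0.969], [-0.0, -1.0, -0.0]]
contact_force: [-0.3, 0.1, -7.3]
grip_width: 0.178
```

Request:
play_rows(
  plan=[
    [0,0.001,0,0],
    [0,0.001,0,0],
    [0,0,0,0],
  ],
)

```text
clock: 14.65
tool_pos: [0.595, 0.178, 0.2361]
ee_rot: [[0.969, -0.0, 0.248], [-0.248, -0.0, 0.969], [-0.0, -1.0, -0.0]]
contact_force: [-0.1, -0.3, -5.8]
grip_width: 0.177
```

```bash
python3 -c "
from h import *
st()"
```

```text
14.65 [0.595  0.178  0.2361] yaw -14.36 F [-0.1 -0.3 -5.8] T [ 0.02  0.01 -0.01] err tool x,z mm [0.5 0.3]
```

Request:
play_rows(
  plan=[
    [0.0004,0.001,0,0],
    [0,0.001,0,0],
    [0,0,0,0],
  ],
)

```text
clock: 14.95
tool_pos: [0.5954, 0.1778, 0.2341]
ee_rot: [[0.969, -0.0, 0.248], [-0.248, -0.0, 0.969], [-0.0, -1.0, -0.0]]
contact_force: [0.6, 0.6, -6.6]
grip_width: 0.176
```

Request:
play_rows(
  plan=[
    [0,0.001,0,0],
    [0,0.001,0,0],
    [0,0,0,0],
  ],
)

```text
clock: 15.25
tool_pos: [0.5954, 0.1779, 0.2321]
ee_rot: [[0.969, -0.0, 0.248], [-0.248, -0.0, 0.969], [-0.0, -1.0, -0.0]]
contact_force: [0.0, 0.4, -5.8]
grip_width: 0.177
```

```bash
python3 -c "
from h import *
st()"
```

```text
15.25 [0.5954 0.1779 0.2321] yaw -14.35 F [ 0.   0.4 -5.8] T [-0.02 -0.07 -0.04] err tool x,z mm [0.1 0.3]
```

Request:
play_rows(
  plan=[
    [0,0.001,0,0],
    [0,0.001,0,0],
    [0,0,0,0],
  ],
)

```text
clock: 15.55
tool_pos: [0.5954, 0.1779, 0.2301]
ee_rot: [[0.969, -0.0, 0.248], [-0.248, -0.0, 0.969], [-0.0, -1.0, -0.0]]
contact_force: [0.0, -1.1, -6.4]
grip_width: 0.177
```

Request:
play_rows(
  plan=[
    [0,0.001,0,0],
    [0,0.001,0,0],
    [0,0,0,0],
  ],
)

```text
clock: 15.85
tool_pos: [0.5954, 0.1779, 0.2281]
ee_rot: [[0.969, -0.0, 0.248], [-0.248, -0.0, 0.969], [-0.0, -1.0, -0.0]]
contact_force: [0.4, -0.5, -6.4]
grip_width: 0.184
```

```bash
python3 -c "
from h import *
st()"
```

```text
15.85 [0.5954 0.1779 0.2281] yaw -14.36 F [ 0.4 -0.5 -6.4] T [0.05 0.01 0.06] err tool x,z mm [0.1 0.3]
```

Request:
play_rows(
  plan=[
    [0,0.001,0,0],
    [0,0.001,0,0],
    [0,0.001,0,0],
    [0,0,0,0],
  ],
)

```text
clock: 16.25
tool_pos: [0.5954, 0.1779, 0.2251]
ee_rot: [[0.969, -0.0, 0.248], [-0.248, -0.0, 0.969], [-0.0, -1.0, -0.0]]
contact_force: [0.5, 0.5, -6.7]
grip_width: 0.179
```

Request:
play_rows(
  plan=[
    [0,0.001,0,0],
    [0,0.001,0,0],
    [0,0.001,0,0],
    [0,0,0,0],
  ],
)

```text
clock: 16.65
tool_pos: [0.5954, 0.1779, 0.2221]
ee_rot: [[0.969, -0.0, 0.248], [-0.248, -0.0, 0.969], [-0.0, -1.0, -0.0]]
contact_force: [0.1, -0.0, -5.4]
grip_width: 0.177
```

```bash
python3 -c "
from h import *
st()"
```

```text
16.65 [0.5954 0.1779 0.2221] yaw -14.36 F [ 0.1 -0.  -5.4] T [-0.01 -0.02 -0.04] err tool x,z mm [0.1 0.3]
```

Request:
play_rows(
  plan=[
    [0,0.001,0,0],
    [0,0.001,0,0],
    [0,0.001,0,0],
    [0,0,0,0],
  ],
)

```text
clock: 17.05
tool_pos: [0.5954, 0.1779, 0.2191]
ee_rot: [[0.969, -0.0, 0.248], [-0.248, -0.0, 0.969], [-0.0, -1.0, -0.0]]
contact_force: [0.2, 0.1, -6.7]
grip_width: 0.179
```

Request:
play_rows(
  plan=[
    [0,0.001,0,0],
    [0,0,0,0],
  ],
)

```text
clock: 17.25
tool_pos: [0.5954, 0.1779, 0.2182]
ee_rot: [[0.969, -0.0, 0.248], [-0.248, -0.0, 0.969], [-0.0, -1.0, -0.0]]
contact_force: [0.5, -0.4, -6.2]
grip_width: 0.177
```

Request:
play_rows(
  plan=[
    [0,0.001,0,0],
    [0,0,0,0],
  ],
)

```text
clock: 17.45
tool_pos: [0.5955, 0.1779, 0.2172]
ee_rot: [[0.969, -0.0, 0.248], [-0.248, -0.0, 0.969], [-0.0, -1.0, -0.0]]
contact_force: [0.8, -0.5, -6.9]
grip_width: 0.171
```

Request:
play_rows(
  plan=[
    [0,0.001,0,0],
    [0,0,0,0],
  ],
)

```text
clock: 17.65
tool_pos: [0.5954, 0.1779, 0.2162]
ee_rot: [[0.969, -0.0, 0.248], [-0.248, -0.0, 0.969], [-0.0, -1.0, -0.0]]
contact_force: [-0.6, -0.2, -6.6]
grip_width: 0.178
```

Request:
play_rows(
  plan=[
    [0,0.001,0,0],
    [0,0,0,0],
  ],
)

```text
clock: 17.85
tool_pos: [0.5954, 0.1779, 0.2151]
ee_rot: [[0.969, -0.0, 0.248], [-0.248, -0.0, 0.969], [-0.0, -1.0, -0.0]]
contact_force: [-0.4, 0.8, -6.3]
grip_width: 0.174
```

Request:
play_rows(
  plan=[
    [0,0.001,0,0],
    [0,0,0,0],
  ],
)

```text
clock: 18.05
tool_pos: [0.5957, 0.178, 0.2145]
ee_rot: [[0.969, 0.0, 0.248], [-0.248, 0.0, 0.969], [0.0, -1.0, 0.0]]
contact_force: [0.2, -0.1, -5.5]
grip_width: 0.175
```

Request:
play_rows(
  plan=[
    [0,0.001,0,0],
    [0,0,0,0],
  ],
)

```text
clock: 18.25
tool_pos: [0.5959, 0.178, 0.2139]
ee_rot: [[0.969, 0.001, 0.248], [-0.248, 0.0, 0.969], [0.001, -1.0, 0.0]]
contact_force: [-1.0, -1.7, -1.1]
grip_width: 0.175
```

Request:
play_rows(
  plan=[
    [0,0.001,0,0],
    [0,0,0,0],
  ],
)

```text
clock: 18.45
tool_pos: [0.5961, 0.1779, 0.2136]
ee_rot: [[0.969, 0.002, 0.248], [-0.248, -0.0, 0.969], [0.002, -1.0, 0.0]]
contact_force: [-3.4, -3.3, 4.3]
grip_width: 0.18
```

Request:
play_rows(
  plan=[
    [0,0,0.002,0],
    [0,0,0.001,0],
    [0,0,0,0],
  ],
)

```text
clock: 18.75
tool_pos: [0.5966, 0.1782, 0.2139]
ee_rot: [[0.968, 0.0, 0.249], [-0.249, -0.004, 0.968], [0.001, -1.0, -0.004]]
contact_force: [-5.9, -9.3, 10.0]
grip_width: 0.176
```

```bash
python3 -c "
from h import *
st()"
```

```text
18.75 [0.5966 0.1782 0.2139] yaw -14.45 F [-5.9 -9.3 10. ] T [-1.04  1.35  0.35] err tool x,z mm [-1.5  0.5]
```

Lateral motion is blocked and there is vertical support, so the knuckles are on the pins at seat height. I'll relax the load and release.

Request:
play_rows(
  plan=[
    [0,0,-0.003,0],
    [0,-0.001,0,0],
    [0,-0.001,0,0],
    [0,-0.0005,0,0],
    [0,0,0,0],
  ],
)

```text
clock: 19.25
tool_pos: [0.5955, 0.1781, 0.2144]
ee_rot: [[0.969, -0.0, 0.248], [-0.248, 0.0, 0.969], [-0.0, -1.0, 0.0]]
contact_force: [1.0, 0.9, -3.8]
grip_width: 0.173
```

Request:
play_rows(
  plan=[
    [0,0,0,0],
    [0,0,0,0],
  ],
)

```text
clock: 19.45
tool_pos: [0.5953, 0.1781, 0.2145]
ee_rot: [[0.969, -0.0, 0.248], [-0.248, 0.0, 0.969], [-0.0, -1.0, -0.0]]
contact_force: [-1.0, 0.5, -4.6]
grip_width: 0.174
```

Request:
play_rows(
  plan=[
    [0,0,0,0],
    [0,0,0,0],
    [0,0,0,0],
    [0,0,0,0],
    [0,0,0,0],
    [0,0,0,0],
  ],
  gripper=0.06,
)

```text
clock: 20.05
tool_pos: [0.5955, 0.1779, 0.2149]
ee_rot: [[0.969, 0.0, 0.248], [-0.248, -0.0, 0.969], [0.0, -1.0, 0.0]]
contact_force: [0.3, -0.4, 0.4]
grip_width: 0.704
```

Request:
play_rows(
  plan=[
    [0,-0.008,0,0],
    [0,-0.016,0,0],
    [0,-0.02,0,0],
    [0,-0.02,0,0],
    [0,-0.02,0,0],
    [0,-0.016,0,0],
    [0,0,0,0],
    [0,0,0,0],
  ],
)

```text
clock: 20.85
tool_pos: [0.5955, 0.1779, 0.3151]
ee_rot: [[0.969, 0.001, 0.248], [-0.248, -0.0, 0.969], [0.001, -1.0, 0.0]]
contact_force: [0.4, -1.1, -0.1]
grip_width: 0.704
```

Run:
```python
from h import *
st(); w=capture("wrist"); save("w7",w)
# expected door top at hung height .235, yaw a
s=manip.sense(); pin=np.array([.6242,.2902,0]); R=s["ee_rot"]; z=R[:,2].copy(); z[2]=0
print(proj("wrist",[pin+[0,0,.215],pin-.018*z+[0,0,.235],pin-.218*z+[0,0,.235]]).round(1))
```

```text
20.85 [0.5955 0.1779 0.3151] yaw -14.36 F [ 0.4 -1.1 -0.1] T [-0.03  0.06  0.04] err tool x,z mm [-0.3  0.2]
[[321.6  42.1]
 [321.7  70.9]
 [321.6 388.9]]
```

View pics/w7.png

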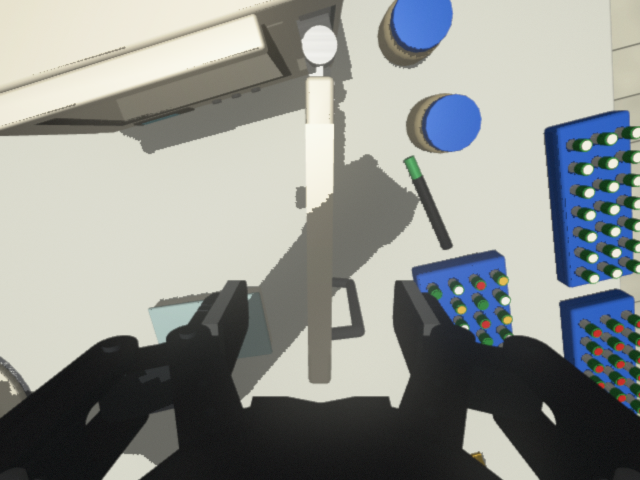

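The door hangs on the pins, about 75° open. The knuckle top is at (319,45), the top edge runs v=76–383 close to prediction, and the bystanders are untouched. Next I'll push it shut on the outer face, above the handle, with closed fingers.

```bash
cat > arc.py <<'E'
from h import *
P=np.array([.6242,.2902]); 
def rot(d): d=np.radians(d); return np.array([np.cos(d),np.sin(d)])
def path(ths,gap,r=.188):
    s=manip.sense(); R=s["ee_rot"]; a=np.degrees(np.arctan2(R[1,0],R[0,0])); x=rot(a); z=rot(a+90); cur=s["tool_pos"][:2]; out=[]
    for th,g in zip(ths,gap):
        n=rot(270.9+th); t=P+r*rot(180.9+th)+n*(.008+.0145*abs(n@x)+.011*abs(n@z)+g); d=t-cur; cur=t
        out.append([round(float(d@x),4),0,round(float(d@z),4),0])
    print(out,"end",cur.round(4),"z",s["tool_pos"][2])
if __name__=="__main__":
    path([75.2],[.022])
E
python3 arc.py
```

```text
[[0.0463, 0, -0.0714, 0]] end [0.6223 0.097 ] z 0.31423199013488495
```

Request:
play_rows(
  plan=[
    [0.008,-0.005,-0.012,0],
    [0.009,0,-0.012,0],
    [0.009,0,-0.012,0],
    [0.009,0,-0.012,0],
    [0.009,0,-0.012,0],
    [0,0,-0.01,0],
    [0,0,0,0],
    [0,0,0,0],
  ],
  gripper=0.0,
)

```text
clock: 21.7
tool_pos: [0.6205, 0.0994, 0.3199]
ee_rot: [[0.969, -0.0, 0.248], [-0.248, 0.0, 0.969], [-0.0, -1.0, 0.0]]
contact_force: [0.5, 0.5, 0.1]
grip_width: 0.004
```

```bash
python3 arc.py; python3 -c "
from h import *
st()"
```

```text
[[0.0024, 0, -0.0019, 0]] end [0.6223 0.097 ] z 0.31991613904788874
21.7 [0.6205 0.0994 0.3199] yaw -14.36 F [0.5 0.5 0.1] T [ 0.03 -0.01  0.01] err tool x,z mm [-43.6  69.9]
```

Request:
play_rows(
  plan=[
    [0.002,0.01,-0.002,0],
    [0,0.016,0,0],
    [0,0.016,0,0],
    [0,0.016,0,0],
    [0,0.016,0,0],
    [0,0.016,0,0],
    [0,0.013,0,0],
    [0,0,0,0],
    [0,0,0,0],
  ],
)

```text
clock: 22.6
tool_pos: [0.6223, 0.0969, 0.2167]
ee_rot: [[0.969, -0.0, 0.248], [-0.248, 0.0, 0.969], [-0.0, -1.0, 0.0]]
contact_force: [1.1, -1.2, 0.2]
grip_width: -0.003
```

Run:
```python
from arc import *
st()
ths=list(np.r_[75.2,75.2,np.linspace(73,0,32)]); g=[.010,.001]+[0]*32
path(ths,g)
```

```text
22.6 [0.6223 0.0969 0.2167] yaw -14.35 F [ 1.1 -1.2  0.2] T [0.02 0.   0.01] err tool x,z mm [-46.   71.9]
[[-0.012, 0, -0.0, 0], [-0.009, 0, -0.0001, 0], [-0.008, 0, -0.0008, 0], [-0.0073, 0, -0.0006, 0], [-0.0074, 0, -0.0003, 0], [-0.0074, 0, 0.0, 0], [-0.0074, 0, 0.0003, 0], [-0.0075, 0, 0.0006, 0], [-0.0075, 0, 0.0009, 0], [-0.0074, 0, 0.0012, 0], [-0.0074, 0, 0.0015, 0], [-0.0074, 0, 0.0018, 0], [-0.0073, 0, 0.0021, 0], [-0.0073, 0, 0.0024, 0], [-0.0072, 0, 0.0027, 0], [-0.0071, 0, 0.003, 0], [-0.007, 0, 0.0033, 0], [-0.0069, 0, 0.0036, 0], [-0.0067, 0, 0.0039, 0], [-0.0066, 0, 0.0042, 0], [-0.0064, 0, 0.0045, 0], [-0.0063, 0, 0.0048, 0], [-0.0061, 0, 0.0051, 0], [-0.0059, 0, 0.0054, 0], [-0.0057, 0, 0.0056, 0], [-0.0054, 0, 0.0059, 0], [-0.0052, 0, 0.0061, 0], [-0.005, 0, 0.0064, 0], [-0.0047, 0, 0.0066, 0], [-0.0044, 0, 0.0068, 0], [-0.0041, 0, 0.007, 0], [-0.0038, 0, 0.0072, 0], [-0.0035, 0, 0.0074, 0], [-0.0032, 0, 0.0076, 0]] end [0.4366 0.2648] z 0.21671373799474372
```

Request:
play_rows(
  plan=[
    [-0.012,0,0,0],
    [-0.009,0,0,0],
    [-0.008,0,-0.0008,0],
    [-0.0073,0,-0.0006,0],
    [-0.0074,0,-0.0003,0],
    [-0.0074,0,0,0],
    [-0.0074,0,0.0003,0],
    [-0.0075,0,0.0006,0],
    [-0.0075,0,0.0009,0],
    [-0.0074,0,0.0012,0],
  ],
)

```text
clock: 23.6
tool_pos: [0.5436, 0.1183, 0.2168]
ee_rot: [[0.969, 0.0, 0.248], [-0.248, 0.0, 0.969], [0.0, -1.0, 0.0]]
contact_force: [1.3, 0.0, -0.4]
grip_width: 0.001
```

Request:
play_rows(
  plan=[
    [-0.0074,0,0.0015,0],
    [-0.0074,0,0.0018,0],
    [-0.0073,0,0.0021,0],
    [-0.0073,0,0.0024,0],
    [-0.0072,0,0.0027,0],
    [-0.0071,0,0.003,0],
    [-0.007,0,0.0033,0],
    [-0.0069,0,0.0036,0],
    [-0.0067,0,0.0039,0],
    [-0.0066,0,0.0042,0],
  ],
)

```text
clock: 24.6
tool_pos: [0.4821, 0.1638, 0.2168]
ee_rot: [[0.969, 0.0, 0.248], [-0.248, -0.0, 0.969], [0.0, -1.0, 0.0]]
contact_force: [0.2, 0.6, 0.1]
grip_width: -0.005
```

Request:
play_rows(
  plan=[
    [-0.0064,0,0.0045,0],
    [-0.0063,0,0.0048,0],
    [-0.0061,0,0.0051,0],
    [-0.0059,0,0.0054,0],
    [-0.0057,0,0.0056,0],
    [-0.0054,0,0.0059,0],
    [-0.0052,0,0.0061,0],
    [-0.005,0,0.0064,0],
    [0,0,0,0],
  ],
)

```text
clock: 25.5
tool_pos: [0.4482, 0.2187, 0.217]
ee_rot: [[0.969, 0.0, 0.246], [-0.246, 0.001, 0.969], [-0.0, -1.0, 0.001]]
contact_force: [0.9, 0.0, -0.1]
grip_width: -0.0
```

Run:
```python
from arc import *
st(); path(list(np.linspace(13,0,8)),[0]*8)
```

```text
25.5 [0.4482 0.2187 0.217 ] yaw -14.24 F [ 0.9  0.  -0.1] T [-0.02  0.05  0.  ] err tool x,z mm [153.1  -3.2]
[[-0.0012, 0, 0.0023, 0], [-0.0036, 0, 0.0053, 0], [-0.0034, 0, 0.0054, 0], [-0.0033, 0, 0.0055, 0], [-0.0031, 0, 0.0057, 0], [-0.0029, 0, 0.0058, 0], [-0.0027, 0, 0.0059, 0], [-0.0025, 0, 0.006, 0]] end [0.4366 0.2648] z 0.21696839542386617
```

Request:
play_rows(
  plan=[
    [-0.0012,0,0.0023,0],
    [-0.0036,0,0.0053,0],
    [-0.0034,0,0.0054,0],
    [-0.0033,0,0.0055,0],
    [-0.0031,0,0.0057,0],
    [-0.0029,0,0.0058,0],
    [0,0,0,0],
  ],
)

```text
clock: 26.2
tool_pos: [0.4389, 0.2519, 0.2169]
ee_rot: [[0.969, -0.0, 0.246], [-0.246, 0.001, 0.969], [-0.0, -1.0, 0.001]]
contact_force: [-0.1, -0.1, -0.1]
grip_width: -0.002
```

Request:
play_rows(
  plan=[
    [-0.0014,0,0.003,0],
    [-0.0013,0,0.003,0],
    [-0.0013,0,0.003,0],
    [-0.0012,0,0.003,0],
    [0,0,0,0],
  ],
)

```text
clock: 26.7
tool_pos: [0.4374, 0.2622, 0.2166]
ee_rot: [[0.969, -0.0, 0.248], [-0.248, -0.003, 0.969], [0.0, -1.0, -0.003]]
contact_force: [-1.0, -4.8, 0.8]
grip_width: 0.004
```

Run:
```python
from arc import *
st(); im=capture("wrist"); save("w8",im); t=capture("top"); save("t8",t)
cv2.imwrite("pics/c8.png",np.vstack([im[:300,:,::-1],cv2.resize(t[190:360,40:360,::-1],None,fx=2,fy=2)])[:600])
```

```text
26.7 [0.4374 0.2622 0.2166] yaw -14.39 F [-1.  -4.8  0.8] T [-0.74  0.03  0.1 ] err tool x,z mm [174.  -41.5]
```

View pics/c8.png

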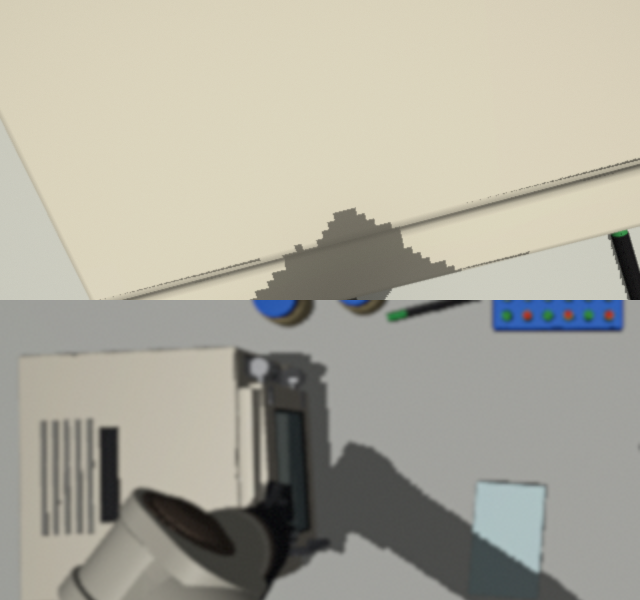

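The door sits against the gasket with about 5 N resistance and looks parallel in the top view. Backing off.

Request:
play_rows(
  plan=[
    [0.001,0,-0.004,0],
    [0.002,0,-0.008,0],
    [0.003,0,-0.012,0],
    [0.004,0,-0.016,0],
    [0.004,0,-0.016,0],
    [0.004,-0.01,-0.016,0],
    [0,-0.02,-0.02,0],
    [0,-0.02,-0.02,0],
    [0,-0.02,-0.02,0],
    [0,-0.02,-0.02,0],
  ],
)

```text
clock: 27.8
tool_pos: [0.4165, 0.1104, 0.3074]
ee_rot: [[0.969, 0.0, 0.248], [-0.248, -0.0, 0.969], [0.0, -1.0, 0.0]]
contact_force: [0.0, -0.0, 1.1]
grip_width: -0.004
```

Request:
play_rows(
  plan=[
    [0,-0.02,-0.02,0],
    [0,-0.01,-0.02,0],
    [0,0,-0.02,0],
    [0,0,-0.02,0],
    [0,0,-0.02,0],
    [0,0,0,0],
    [0,0,0,0],
    [0,0,0,0],
  ],
)

```text
clock: 28.6
tool_pos: [0.3923, 0.0156, 0.3369]
ee_rot: [[0.969, 0.0, 0.247], [-0.247, 0.0, 0.969], [0.0, -1.0, 0.0]]
contact_force: [0.5, 0.3, -0.4]
grip_width: 0.002
```

Run:
```python
from arc import *
st(); t=capture("top"); save("t9",t); w=capture("wrist")
n=lambda th:(rot(180.9+th),rot(270.9+th))
for th in (0,5):
    u,o=n(th); f=lambda l,z:[*(P+l*u+.008*o),z]
    print(th,proj("top",[f(.018,.235),f(.218,.235),f(.018,.05),f(.218,.05)]).round(1).tolist())
print(proj("top",[[*P,.215],[*P,.085]]).round(1).tolist())
c=cv2.resize(t[205:355,130:230],None,fx=4,fy=4,interpolation=cv2.INTER_CUBIC)
save("c9",np.hstack([c,cv2.resize(w,(400,300)) if 0 else cv2.copyMakeBorder(cv2.resize(w,(400,300)),0,300,0,0,cv2.BORDER_CONSTANT)]))
```

```text
28.6 [0.3923 0.0156 0.3369] yaw -14.3 F [ 0.5  0.3 -0.4] T [0.05 0.03 0.  ] err tool x,z mm [156.7 207.6]
0 [[171.3, 229.0], [173.2, 322.6], [193.4, 235.1], [195.3, 314.8]]
5 [[172.0, 228.6], [182.2, 321.5], [194.0, 234.8], [202.9, 313.9]]
[[170.2, 221.7], [186.3, 226.9]]
```

View pics/c9.png

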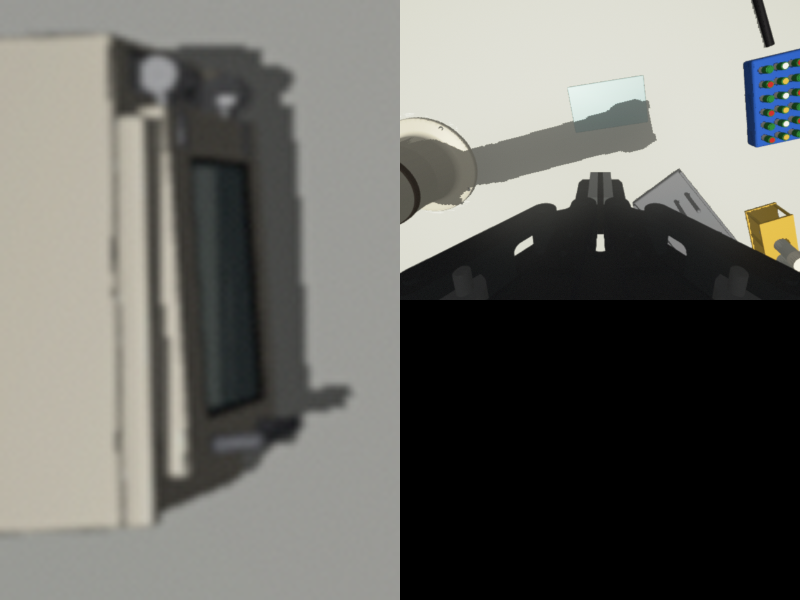

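The top view shows the door near shut: outer edge from (171.3,233.8) to (177.5,323.8), which suggests about 2–3° open. I'll measure that numerically.

```bash
cat > ang.py <<'E'
from arc import *
def meas(t):
    g=cv2.GaussianBlur(cv2.cvtColor(t,cv2.COLOR_RGB2GRAY).astype(np.float32),(1,5),0)
    pts=[];br=[]
    for v in range(242,318,3):
        r=g[v,158:190]; d=np.diff(r); 
        u0=int(np.interp(v,[233,324],[171,177.5]))-158
        k=np.arange(max(u0-3,0),u0+4); w=np.clip(-d[k],0,None); 
        if w.sum()>8: pts.append((158.5+(w*k).sum()/w.sum(),v))
        u1=int(np.interp(v,[233,335],[167,169]))-158; k=np.arange(u1-3,u1+3); w=np.clip(-d[k],0,None)
        if w.sum()>8: br.append((158.5+(w*k).sum()/w.sum(),v))
    for n,q,z in (("door",pts,.235),("brow",br,.258)):
        q=np.array(q); X=np.array([atz("top",x,z)[:2] for x in q]); c=np.polyfit(X[:,0],X[:,1],1); r=X[:,1]-np.polyval(c,X[:,0])
        print(n,len(q),"yaw of line",np.degrees(np.arctan(c[0])).round(2),"rms mm",(1e3*r.std()).round(2))
E
python3 -c "
from ang import *
meas(cv2.imread('pics/t9.png')[:,:,::-1])"
```

```text
door 26 yaw of line 3.09 rms mm 0.28
brow 26 yaw of line 1.11 rms mm 0.06
```

```bash
python3 -c "
from h import *
st(); print(order.hand_in())"
```

```text
28.7 [0.3924 0.0157 0.3368] yaw -14.26 F [0.2 0.6 0.5] T [0.03 0.01 0.03] err tool x,z mm [157.  207.4]
the job is handed in; nothing more can be done
None
```

The door is back on the incubator and shut, and I handed the job in at about 28.7 s on the robot's clock; no verdict is reported.

- **Hanging:** I lifted the door from the rack and turned it to about 75° open. I lowered it onto both pins in 1 mm steps, feeling no contact until the seats. The highest total force I read on the tool was about 15 N. Sideways motion was blocked, which showed the pins were in the knuckles.
- **Shutting:** I pushed the outer face with closed fingers until the gasket resisted with about 5 N, then backed away. The gripper reads no contact.
- **Last checks:** The upper knuckle sits where a fully home door should show in the top camera. Every bystander I could see in the pictures looked undisturbed, but I did not measure them again.
- **A disagreement:** The top camera puts the door about 2° from parallel to the front, while the tool position at contact suggested about 0.8°. Both are within the 4.6° limit, so I did not push it again.

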